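# Load swab samples into the incubator drawer

## Task

Pull the incubator's drawer all the way out to its stop, and then, for every swab in the stand, put the vial with the cap of the same colour upright into a pocket of the drawer and push that swab fully down into it, until its flange sits on the cap. Then push the drawer fully shut without slamming it and press the green start button. Do not disturb the amber bottle, the beaker or the pen.

Things in the scene. Friction and masses are not known exactly. Their poses are not given: they have to be found in the camera images.
- drawer (a joint): Drawer of the sample incubator. 0 = shut (front panel against the housing), 0.17 m = out at its stop; it slides out along the incubator's own -x (towards the robot), runs with about 2.5 N of friction plus light damping and stays where it is left. Starts shut or up to 30 mm ajar.
- incubator: Fixed light grey box 250 mm deep (x), 290 wide (y), 150 high, with a dark display housing on the rear half of its top. Origin on the bench under the middle of its front face; x points into the box, away from the robot. The drawer's grey front panel (12 mm thick, 284 wide, top edge 138 mm above the bench) covers the front. Opening 136 mm high.
- drawer_handle (a point): Middle of the drawer's steel round bar handle: bar 12 mm thick, 110 mm long along the incubator's y, 120 mm above the bench, its axis 50 mm in front of the panel's outer face (44 mm free behind the bar). Two posts of the same thickness join its ends to the panel. Moves with the drawer.
- start (a joint): Green start button on the incubator's top, near the front edge. 0 = up, 0.006 m = fully down (about 5 N); springs back when let go.
- start_top (a point): Middle of the start button's top face: 26 mm across, 172 mm above the bench when up; it is pressed straight down.
- stand: Bare metal swab stand fixed on the bench, 228 mm long (its x), 70 mm wide (y), 60 mm high; origin on the bench under its middle. Its top plate has four 14 mm holes in a row on its x axis at -75, -25, 25 and 75 mm; a swab hangs in a hole by its flange, with its flange's underside at 60 mm above the bench.
- pocket0 (a point): Bottom centre of round pocket 0 of the aluminium vial block in the drawer, 18 mm above the bench; the row runs along the incubator's y (this one at -84 mm), 68 mm behind the front panel's inner side and, drawer fully out, 102 mm in front of the housing. Pocket 34.5 mm across, chamfered, 16 mm deep (block's top at 34 mm). Axes as the incubator's.
- pocket1 (a point): Bottom centre of round pocket 1 of the aluminium vial block in the drawer, 18 mm above the bench; the row runs along the incubator's y (this one at -28 mm), 68 mm behind the front panel's inner side and, drawer fully out, 102 mm in front of the housing. Pocket 34.5 mm across, chamfered, 16 mm deep (block's top at 34 mm). Axes as the incubator's.
- pocket2 (a point): Bottom centre of round pocket 2 of the aluminium vial block in the drawer, 18 mm above the bench; the row runs along the incubator's y (this one at 28 mm), 68 mm behind the front panel's inner side and, drawer fully out, 102 mm in front of the housing. Pocket 34.5 mm across, chamfered, 16 mm deep (block's top at 34 mm). Axes as the incubator's.
- pocket3 (a point): Bottom centre of round pocket 3 of the aluminium vial block in the drawer, 18 mm above the bench; the row runs along the incubator's y (this one at 84 mm), 68 mm behind the front panel's inner side and, drawer fully out, 102 mm in front of the housing. Pocket 34.5 mm across, chamfered, 16 mm deep (block's top at 34 mm). Axes as the incubator's.
- vial_red: Loose glass sample vial with a red ring-shaped cap that has a hole in it: 30 mm across, 62 mm tall, about 60 g, standing upright on the bench at the start (left side). Origin at the middle of its underside, z up along its axis. The mouth is in the cap's flat top, 62 mm above the origin: a straight hole 14 mm across and 56 mm deep. All four vials are always there.
- swab_red: Loose red stoppered swab, 20 g, upright in a stand hole, or absent. Origin: centre of its flange's underside, which rests on the vial's cap when fully in; z up the stick. Below: plug 12 mm across (6 mm long), cone (6 mm), thin stick, white head 7 mm across, tip 46 mm below the origin. Above: flange 18 mm across, 5 mm thick, then a round grip 11 mm across from 5 to 43 mm.
- vial_blue: Loose glass sample vial with a blue ring-shaped cap that has a hole in it: 30 mm across, 62 mm tall, about 60 g, standing upright on the bench at the start (left side). Origin at the middle of its underside, z up along its axis. The mouth is in the cap's flat top, 62 mm above the origin: a straight hole 14 mm across and 56 mm deep. All four vials are always there.
- swab_blue: Loose blue stoppered swab, 20 g, upright in a stand hole, or absent. Origin: centre of its flange's underside, which rests on the vial's cap when fully in; z up the stick. Below: plug 12 mm across (6 mm long), cone (6 mm), thin stick, white head 7 mm across, tip 46 mm below the origin. Above: flange 18 mm across, 5 mm thick, then a round grip 11 mm across from 5 to 43 mm.
- vial_green: Loose glass sample vial with a green ring-shaped cap that has a hole in it: 30 mm across, 62 mm tall, about 60 g, standing upright on the bench at the start (left side). Origin at the middle of its underside, z up along its axis. The mouth is in the cap's flat top, 62 mm above the origin: a straight hole 14 mm across and 56 mm deep. All four vials are always there.
- swab_green: Loose green stoppered swab, 20 g, upright in a stand hole, or absent. Origin: centre of its flange's underside, which rests on the vial's cap when fully in; z up the stick. Below: plug 12 mm across (6 mm long), cone (6 mm), thin stick, white head 7 mm across, tip 46 mm below the origin. Above: flange 18 mm across, 5 mm thick, then a round grip 11 mm across from 5 to 43 mm.
- vial_yellow: Loose glass sample vial with a yellow ring-shaped cap that has a hole in it: 30 mm across, 62 mm tall, about 60 g, standing upright on the bench at the start (left side). Origin at the middle of its underside, z up along its axis. The mouth is in the cap's flat top, 62 mm above the origin: a straight hole 14 mm across and 56 mm deep. All four vials are always there.
- swab_yellow: Loose yellow stoppered swab, 20 g, upright in a stand hole, or absent. Origin: centre of its flange's underside, which rests on the vial's cap when fully in; z up the stick. Below: plug 12 mm across (6 mm long), cone (6 mm), thin stick, white head 7 mm across, tip 46 mm below the origin. Above: flange 18 mm across, 5 mm thick, then a round grip 11 mm across from 5 to 43 mm.
- amber_bottle: Bystander: amber reagent bottle with a green cap, 70 mm across, 150 mm tall, behind the vials; origin under its middle.
- beaker: Bystander: small glass beaker, 60 mm across, 75 mm tall, beyond the swab stand; origin under its middle.
- pen: Bystander: red marker pen lying on the bench to the right of the swab stand, 120 mm long (its x), 11 mm thick; origin under its middle.

How it is judged:
By the outcome, as a careful person would: the job done as asked, in the order asked, and still so for the second after the job is handed in, with the robot touching nothing.
Of swab_red, swab_blue, swab_green, swab_yellow only 2 to 3 are there at a start; the rules pass over those that are not, and their reading is None.
At some moment in a run one of vial_red, vial_blue, vial_green, vial_yellow may be knocked a few centimetres aside while the robot is not near it.
It also fails if it takes over 210 s, if anything falls off the work surface, if the arm or the gripper's body presses on something with over 40 N, if the wrist force passes 120 N, or if a joint passes its speed limit or range.

## Robot

A 6-joint arm with a two-finger parallel gripper is mounted at the origin on the work surface. World frame = base frame: x ahead of the robot, y to its left, z up, the work surface at z = 0. Lengths are in m, angles in rad, forces in N, time in s.
With the tool pointing down it reaches from about 0.275 to 1 m from the base axis. Payload 8.4 kg.
Tool frame: the origin (TCP) lies on the centre line of the jaws, within the pads' length; the fingertips stand 17 mm ahead of it and the grasp point (between the pads) lies 2 mm behind it (bot.tcp_to_tips is the y of the fingertips in the tool frame, in m); y points along the fingers, z is the direction in which the jaws open and shut, and the axes are right-handed (so a half turn about y gives the same grasp; the last joint's range is limited). The gripper opens to 85 mm and grips with 20 to 120 N. Pads are 22 mm wide; open, the fingers measure 114 mm over their backs; the gripper's body (76 mm by 85 mm) begins 54 mm behind the grasp point. The pads swing forward as they close: fully open they stand 13 mm farther back than shut.
Start: joints at [1.139, 0.353, 1.633, -0, 1.155, -0.002], TCP at [0.26, 0.568, 0.248] pointing down, gripper open.
Joint ranges: [-2.63, 2.63], [-0.92, 2.1], [0.06, 2.66], [-1.3, 4.44], [0, 2.69], [-3.02, 3.02]. Speed limits (rad/s): [2.22, 2.22, 2.79, 3.14, 3.14, 3.14].

## Interface

Orientations are given as a unit quaternion [x, y, z, w].
In Python, from workcell import bot, hand, kinematics, get_obs, vision, hand_in gives the robot as it stands. The module is installed in compiled form; this text tells all that it offers. Calls block until the motion is done:
- bot.reach(position, orientation): joint-space move of the TCP to a pose.
- bot.servo_line(position, ori=None, velocity=0.15): straight line of the TCP; ori=None keeps the orientation; velocity is the mean speed in m/s.
- bot.goto_joints(angles): joint-space move.
- hand.move_gripper(opening, strength=None): finger opening in m; strength is the grip in N (None keeps the last); returns when the fingers have stopped.
- bot.dwell(seconds).
- kinematics.solve_ik(position, orientation): joint angles nearest the present ones, or None.
- get_obs(): the state.
- vision.read_camera(name): name is "scene" or "top" or "wrist"; returns a dict with "frame" (384x512x3 uint8, red, green, blue), "intrinsics" (3x3 intrinsics, pixels), "view" (4x4, takes a point from world to camera coordinates). Camera axes: x right, y down, z forward; pixel columns grow to the right and rows downward; lengths in m; the calibration is good to about 2 mm. A picture is of the moment at which its call begins. There is no depth.
A pose or a line that the arm cannot do raises bot.IKError and nothing moves.
- hand_in(): hands the job in, once; it reports no verdict.
The state is a dict: "time_s": time; "joint_pos": joint angles; "joint_vel": joint speeds; "joint_efforts": joint torques, N m; "position": TCP position; "orientation": TCP orientation; "wrist_force": force on the tool from outside, world axes, zero at the start; "ft_torque": the same for the moment, N m; "gripper_width": finger opening in m.
Only numpy, scipy, OpenCV 4.12 (cv2) and the standard library are available. Lean on these libraries where they do the work, as an engineer would, in place of code of your own. Each camera call takes 0.05 s, during which the arm holds its last target.

## Working session

There is one attempt and no reset: what is moved stays moved. The work goes in short steps, each a Python script; the robot and the scene stay as the last script left them, time stands still between calls to the robot, and variables do not carry over. Pictures are saved under pics/ and viewed, and the job is handed in when it is done.

```bash
mkdir -p pics; cat > h.py <<'E'
import numpy as np, cv2
from workcell import bot, hand, kinematics, get_obs, vision, hand_in
def snap(name,fn):
    d=vision.read_camera(name); cv2.imwrite('pics/'+fn+'.png',d['frame'][:,:,::-1]); np.savez('pics/'+fn+'.npz',**d); return d
def load(fn): return dict(np.load('pics/'+fn+'.npz'))
def ray(d,u,v,z):
    V=d['view'];R=V[:3,:3];t=V[:3,3];c=-R.T@t
    r=R.T@np.linalg.inv(d['intrinsics'])@np.array([u,v,1.]); return c+r*(z-c[2])/r[2]
def proj(d,p):
    q=d['view'][:3,:3]@np.asarray(p)+d['view'][:3,3]; q=d['intrinsics']@q; return q[:2]/q[2]
E
python3 - <<'E'
from h import *
o=get_obs(); print(o)
for n in ['scene','top','wrist']:
    d=snap(n,n+'0'); c=-d['view'][:3,:3].T@d['view'][:3,3]; print(n,c.round(3),d['intrinsics'][0,0])
    cv2.imwrite(f'pics/{n}0b.png',cv2.resize(d['frame'][:,:,::-1],(800,600),interpolation=cv2.INTER_CUBIC))
E
```

```text
{'time_s': 0.0, 'joint_pos': array([ 1.13861637e+00,  3.53672563e-01,  1.63413477e+00, -7.25680866e-06,
        1.15521219e+00, -2.39094505e-03]), 'joint_vel': array([-0.00134674, -0.00080129, -0.00146583, -0.00028637,  0.00130988,
        0.00077901]), 'joint_efforts': array([ 6.37152662e-04, -6.05251265e+01, -3.42071307e+01, -5.09823531e-05,
        9.66080348e-03, -3.88667206e-05]), 'position': array([0.26022935, 0.56774408, 0.24754615]), 'orientation': array([ 0.69133571, -0.15089194,  0.15067902, -0.69034947]), 'wrist_force': array([ 0.39319015, -0.35141498, -0.32717843]), 'ft_torque': array([0.04183915, 0.0146457 , 0.03076405]), 'gripper_width': 0.08544600181301103}
scene [ 0.853 -0.47   1.136] 392.44190846423913
top [ 0.328 -0.031  1.244] 354.13580236191194
wrist [0.2   0.595 0.373] 344.03121480450955
```

View pics/scene0b.png

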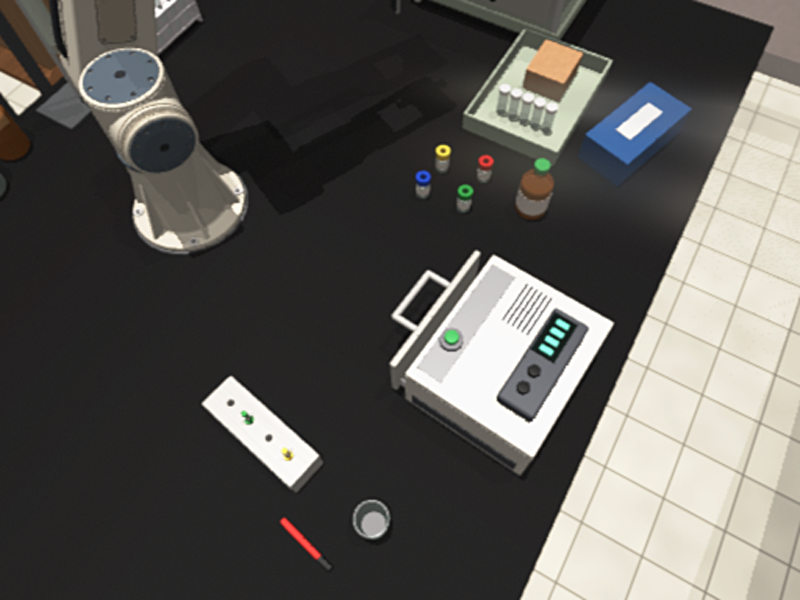

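View pics/top0b.png

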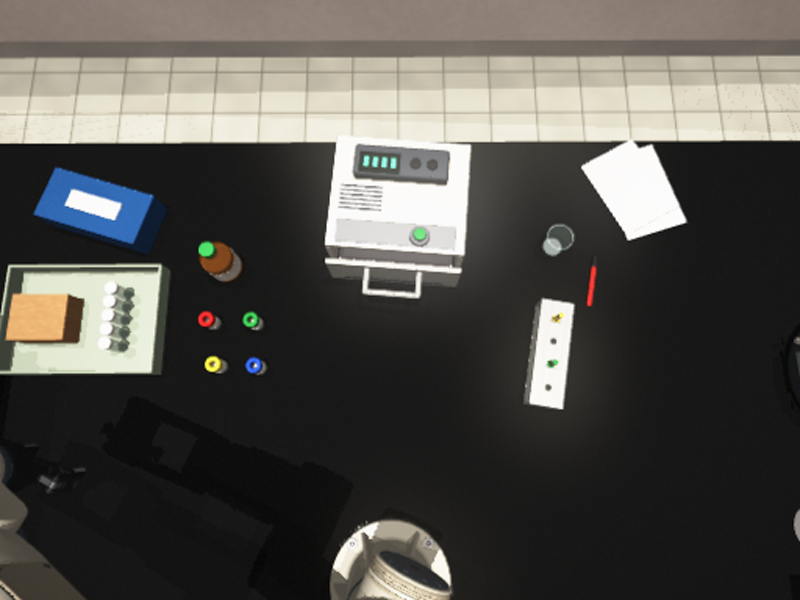

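View pics/wrist0b.png

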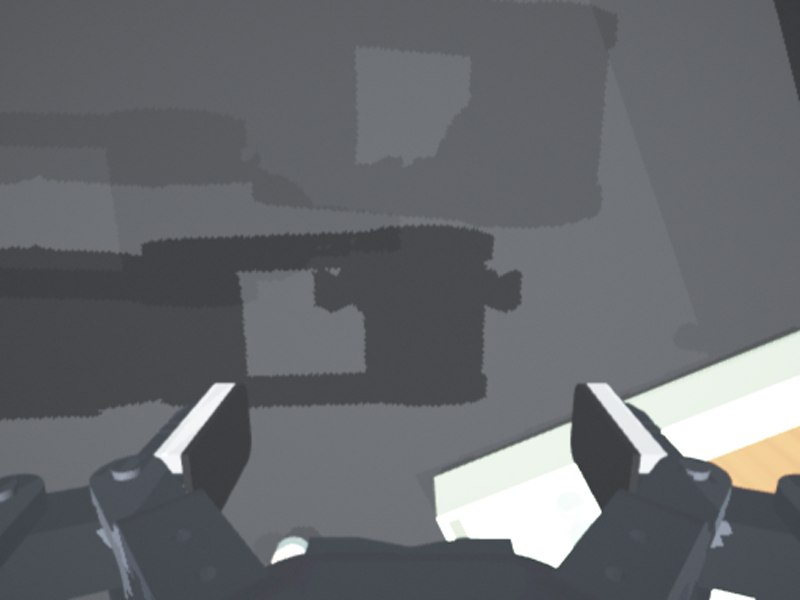

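The scene shows two swabs, green and yellow, in the stand. The four vials are on the left and the drawer is slightly ajar, with its handle at about (390,285) in the enlarged top view. I'll enlarge crops next.

```bash
python3 - <<'E'
from h import *
d=load('top0');f=d['frame'][:,:,::-1]
def crop(f,u0,v0,u1,v1,s): return cv2.resize(f[v0:v1,u0:u1],None,fx=s,fy=s,interpolation=cv2.INTER_CUBIC)
cv2.imwrite('pics/c_inc.png',crop(f,200,80,310,195,5))
a=crop(f,120,195,180,245,6);b=crop(f,330,185,375,265,6)
h=max(a.shape[0],b.shape[0]);z=np.zeros((h,a.shape[1]+b.shape[1],3),np.uint8);z[:a.shape[0],:a.shape[1]]=a;z[:b.shape[0],a.shape[1]:]=b
cv2.imwrite('pics/c_vs.png',z)
E
```

```text
(no output)
```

View pics/c_inc.png

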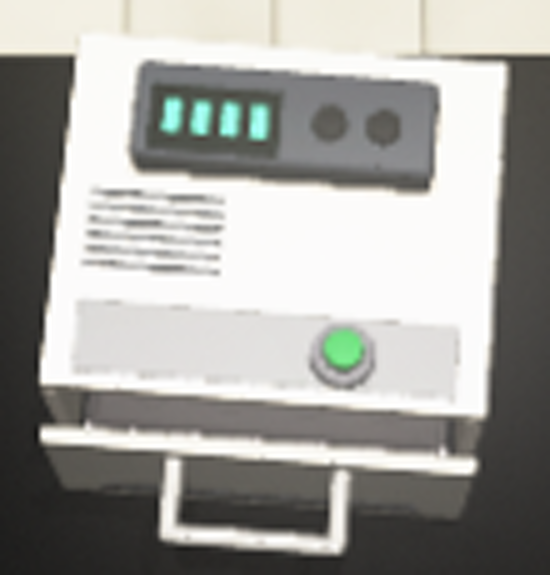

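View pics/c_vs.png

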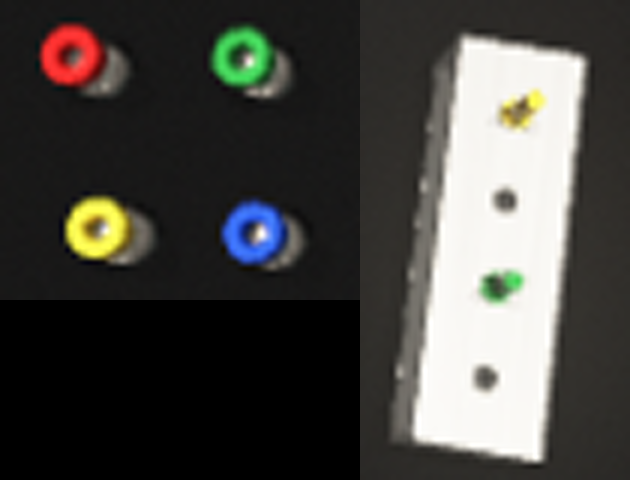

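Crop readings: the housing's front top edge runs from (40,385) to (488,415), and the handle bar ends at about (160,538) and (343,550). In the vials crop the caps are at red (71,56), green (242,57), yellow (97,229) and blue (254,232). The stand corners are (462,36), (587,55), (543,460) and (413,440). Yellow is in the first hole and green in the third.

```bash
python3 - <<'E'
from h import *
d=load('top0')
I=lambda u,v,z: ray(d,u/5+200-.4,v/5+80-.4,z).round(4)
V=lambda u,v,z: ray(d,u/6+120-.42,v/6+195-.42,z).round(4)
S=lambda u,v,z: ray(d,(u-360)/6+330-.42,v/6+185-.42,z).round(4)
a,b=I(40,385,.15),I(488,415,.15); print('front',a,b,np.linalg.norm(a-b))
e=a-b; yaw=np.arctan2(-e[0],e[1]);print('yaw',yaw, (a+b)/2)
c1,c2=I(80,35,.15),I(507,62,.15);print('back',c1,c2,np.linalg.norm(c1-a),np.linalg.norm(c2-b),np.arctan2(-(c1-c2)[0],(c1-c2)[1]))
print('handle',I(160,538,.12),I(343,550,.12)); print('button',I(344,347,.172))
print('panel top front edge',I(40,435,.138),I(475,470,.138))
print('mid depth', I(40,430,.138),I(478,462,.138))
for n,p in dict(red=(71,56),green=(242,57),yellow=(97,229),blue=(254,232)).items(): print(n,V(*p,.062))
c=[S(*p,.06) for p in [(462,36),(587,55),(543,460),(413,440)]]
print(c, np.mean(c,0)); ax=(c[0]+c[1]-c[2]-c[3]);print(np.linalg.norm(ax)/2,np.arctan2(ax[1],ax[0]))
print('holes',[S(*p,.06) for p in [(505,200),(485,378)]])
print('grips',S(536,101,.103),S(513,281,.103))
E
```

```text
front [0.6803 0.1333 0.15  ] [ 0.6584 -0.1555  0.15  ] 0.2896291594435892
yaw -0.07568617287108247 [ 0.66935 -0.0111   0.15   ]
back [0.9277 0.1126 0.15  ] [ 0.9063 -0.1756  0.15  ] 0.24826447591228185 0.24871352998982588 -0.07411796968742045
handle [0.5853 0.0572 0.12  ] [ 0.5766 -0.0619  0.12  ]
button [ 0.6973 -0.0626  0.172 ]
panel top front edge [0.6502 0.1343 0.138 ] [ 0.625  -0.1473  0.138 ]
mid depth [0.6536 0.1344 0.138 ] [ 0.6304 -0.1494  0.138 ]
red [0.5427 0.3999 0.062 ]
green [0.5415 0.3036 0.062 ]
yellow [0.4453 0.3785 0.062 ]
blue [0.4431 0.2916 0.062 ]
[array([ 0.5847, -0.3319,  0.06  ]), array([ 0.5732, -0.4026,  0.06  ]), array([ 0.3472, -0.3621,  0.06  ]), array([ 0.3585, -0.2915,  0.06  ])] [ 0.4659   -0.347025  0.06    ]
0.22968981801551422 -0.17703029857050293
holes [array([ 0.4904, -0.3505,  0.06  ]), array([ 0.3917, -0.3331,  0.06  ])]
grips [ 0.5388 -0.3593  0.103 ] [ 0.4407 -0.3403  0.103 ]
```

```bash
cat >> h.py <<'E'
from scipy.spatial.transform import Rotation as Rn
YAW=-0.0755; INC=np.array([0.6694,-0.0111])
ex=np.array([np.cos(YAW),np.sin(YAW)]);ey=np.array([-ex[1],ex[0]])
def inc(x,y,z): return np.r_[INC+x*ex+y*ey,z]
def ori(a):  # jaws open along heading a, tool down
    Z=np.array([np.cos(a),np.sin(a),0]);Y=np.array([0,0,-1.]);X=np.cross(Y,Z)
    return Rn.from_matrix(np.c_[X,Y,Z]).as_quat()
def best(p,a):
    q0=np.array(get_obs()['joint_pos']); r=[]
    for k in (0,np.pi):
        o=ori(a+k);s=kinematics.solve_ik(list(p),list(o))
        if s is not None: r.append((np.abs(np.array(s)-q0).max(),a+k,o))
    return min(r,key=lambda t:t[0])
def line(p,v=0.15,o=None): bot.servo_line(list(map(float,p)),ori=None if o is None else list(o),velocity=v)
def st(m=''):
    o=get_obs(); print(m,'t%.1f'%o['time_s'],np.round(o['position'],4),'F',np.round(o['wrist_force'],1),'w%.4f'%o['gripper_width'])
    return o
E
python3 - <<'E'
from h import *
o=get_obs();M=Rn.from_quat(o['orientation']).as_matrix();print(M.round(3))
d=load('wrist0');c=-d['view'][:3,:3].T@d['view'][:3,3];print('cam in tool',M.T@(c-o['position']), 'cam axes in tool\n',(M.T@d['view'][:3,:3].T).round(3))
p=inc(-0.0888,0,.3)
print(best(p,YAW))
for k in (0,np.pi): print(kinematics.solve_ik(list(p),list(ori(YAW+k))))
E
```

```text
[[ 0.909 -0.     0.417]
 [-0.417 -0.001  0.909]
 [ 0.    -1.    -0.001]]
cam in tool [-0.06558707 -0.12561478 -0.00082011] cam axes in tool
 [[ 0.     0.965  0.261]
 [ 0.001 -0.261  0.965]
 [ 1.     0.    -0.001]]
(np.float64(1.1487310632468246), -0.0755, array([-0.48077326,  0.51851429, -0.51851429,  0.48077326]))
[-1.01606470e-02  2.39021570e-01  1.67234628e+00 -4.44089210e-16
  1.23022480e+00  6.53393530e-02]
None
```

```bash
python3 - <<'E'
from h import *
p=inc(-0.0888,0,.30); a=best(p,YAW)
hand.move_gripper(0.036,20)
bot.reach(list(p),list(a[2])); st()
d=snap('wrist','w1')
cv2.imwrite('pics/w1b.png',cv2.resize(d['frame'][:,:,::-1],(800,600)))
print(proj(d,inc(-0.0888,.055,.12))*800/512,proj(d,inc(-0.0888,-.055,.12))*800/512)
E
```

```text
t3.0 [ 0.5808 -0.0036  0.2999] F [ 0.2 -0.2 -0.8] w0.0361
[410.23615575 175.80139915] [410.06160094 361.53839489]
```

View pics/w1b.png

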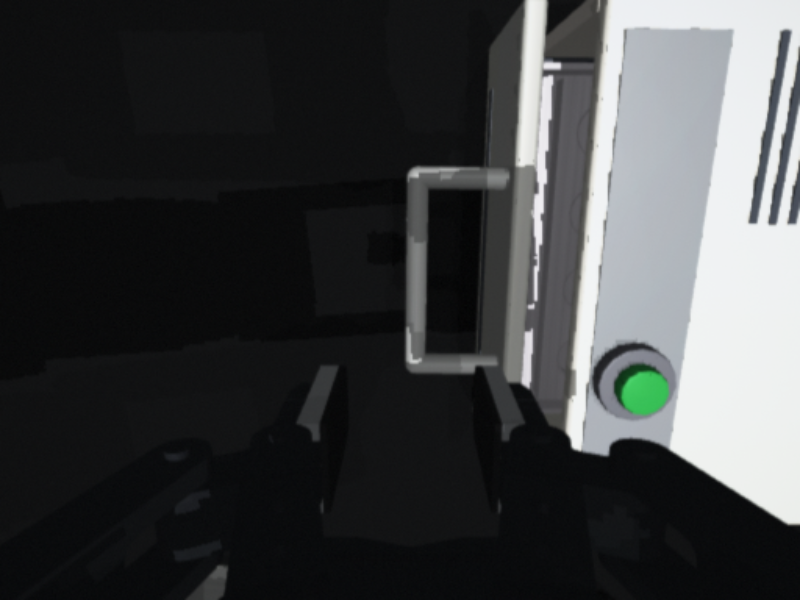

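The handle bar shows at u≈417, against 410 predicted, so it sits at inc x ≈ -0.085. I'll grasp it and pull.

```bash
python3 - <<'E'
from h import *
d=load('w1');print('btn',ray(d,643*.64,391*.64,.172), 'bar', [ray(d,417*.64,v*.64,.12) for v in (177,362)])
line(inc(-.0847,0,.30)); line(inc(-.0847,0,.118),.12); st()
hand.move_gripper(0.0,40); st('grip')
line(inc(-.18,0,.118),.08); st('mid')
line(inc(-.228,0,.118),.05); st()
for x in (-.230,-.232,-.234):
    line(inc(x,0,.118),.03); o=st(x)
    if abs(o['wrist_force'][0])>20: break
d=snap('top','top1');snap('wrist','w2')
f=d['frame'][:,:,::-1]; cv2.imwrite('pics/c2.png',cv2.resize(f[80:270,180:330],None,fx=4,fy=4,interpolation=cv2.INTER_CUBIC)[:600])
E
```

```text
btn [ 0.69602881 -0.06360199  0.172     ] bar [array([0.58869215, 0.04951631, 0.12      ]), array([ 0.58088862, -0.05985655,  0.12      ])]
 t5.0 [ 0.5854 -0.0047  0.1187] F [ 0.1  0.1 -0.7] w0.0361
grip t5.3 [ 0.5852 -0.0047  0.1185] F [-1.5 -0.3  6.6] w0.0104
mid t6.7 [0.4891 0.0034 0.1185] F [ 1.1  5.4 10. ] w0.0107
 t7.8 [0.4416 0.0074 0.1185] F [ 1.3 11.7  9.3] w0.0103
-0.23 t8.0 [0.4397 0.0076 0.1185] F [ 2.2 10.2  8.8] w0.0107
-0.232 t8.3 [0.4384 0.0077 0.1185] F [ 3.5 10.4  5.6] w0.0104
-0.234 t8.5 [0.4383 0.0077 0.1186] F [11.7  9.5 -4.3] w0.0105
```

View pics/c2.png

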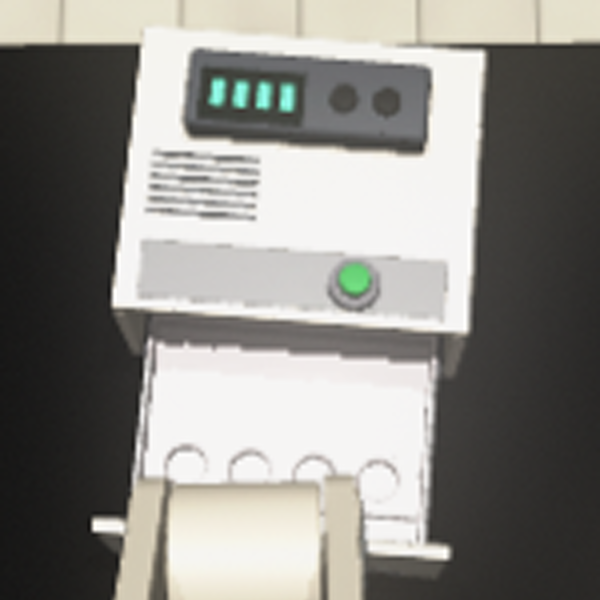

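The drawer is at its stop: the force is rising and x is stuck at inc -0.232. I'll release, look at the pockets, then look over the vials.

```bash
python3 - <<'E'
from h import *
o=get_obs();p=np.array(o['position'])
line(p); hand.move_gripper(.036,20); p[2]=.28; line(p)
q=inc(-.102,-.03,.28); line(q); st()
d=snap('wrist','w3');cv2.imwrite('pics/w3b.png',cv2.resize(d['frame'][:,:,::-1],(800,600)))
for y in (-.084,-.028,.028,.084): print(proj(d,inc(-.102,y,.034))*800/512)
# vials
pv=np.array([.4934,.33,.30]);a=best(pv,0);bot.reach(list(pv),list(a[2]))
d=snap('wrist','w4');cv2.imwrite('pics/w4b.png',cv2.resize(d['frame'][:,:,::-1],(800,600)))
st()
for p in ([.5415,.3036,.062],[.4453,.3785,.062]): print(proj(d,p)*800/512)
E
```

```text
t11.5 [ 0.5647 -0.0332  0.2797] F [-0.1  0.3 -1.2] w0.0360
[411.40234732 325.6015303 ]
[411.4315679  249.11709405]
[411.46317778 166.37867794]
[411.49748251  76.58652136]
 t13.0 [0.4939 0.3289 0.3   ] F [-0.4  0.4 -0.9] w0.0359
[478.71942396 289.73856186]
[336.75722237 179.81525533]
```

View pics/w3b.png

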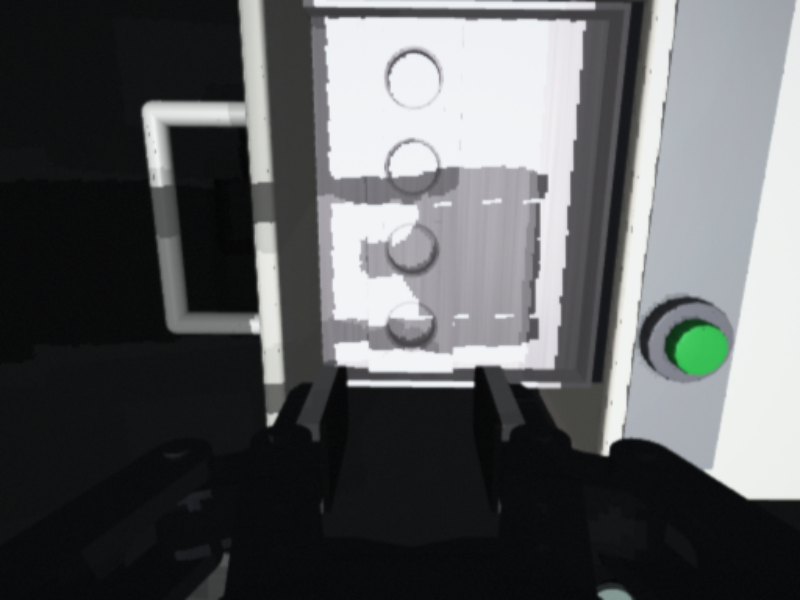

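View pics/w4b.png

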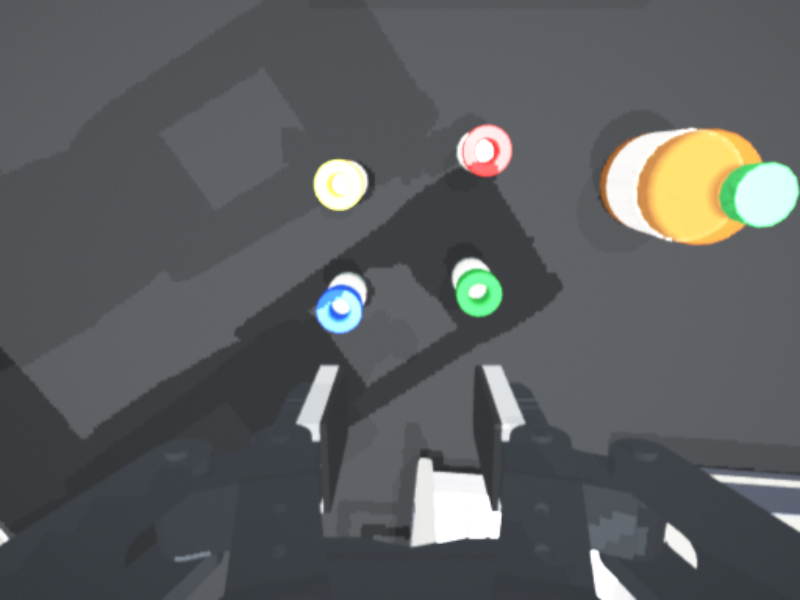

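Pockets show at (414,80), (413,167), (412,247) and (411,324), within about 1 mm of prediction. Green cap is at (478,292) and yellow at (340,185). I'll pick yellow first, with a centring squeeze in both directions.

```bash
cat >> h.py <<'E'
def pick_vial(xy):
    hand.move_gripper(.055,20)
    p=np.r_[xy,.16]; a=best(p,YAW+np.pi/2); bot.reach(list(p),list(a[2]))
    line(np.r_[xy,.036]); hand.move_gripper(0,20); st('sq1'); hand.move_gripper(.055,20)
    line(np.r_[xy,.10],.2)
    p=np.r_[xy,.10]; a=best(p,YAW); bot.reach(list(p),list(a[2]))
    line(np.r_[xy,.048]); hand.move_gripper(0,30); st('sq2')
    line(np.r_[xy,.20],.2); st('up')
E
python3 - <<'E'
from h import *
d=load('w4'); y=ray(d,340*.64-.2,185*.64-.2,.062);g=ray(d,478*.64-.2,292*.64-.2,.062);print(y,g)
xy=(y[:2]+np.array([.4453,.3785]))/2;print(xy)
pick_vial(xy)
d=snap('wrist','w5');cv2.imwrite('pics/w5b.png',cv2.resize(d['frame'][:,:,::-1],(640,480)))
E
```

```text
[0.44712404 0.37534865 0.062     ] [0.54082581 0.30219931 0.062     ]
[0.44621202 0.37692432]
sq1 t15.9 [0.4468 0.3774 0.037 ] F [-0.3 -0.9  6.7] w0.0302
sq2 t18.9 [0.4468 0.3775 0.0491] F [-0.9  0.6  6.8] w0.0299
up t19.9 [0.4456 0.3764 0.1989] F [-1.   0.1 -0.4] w0.0302
```

View pics/w5b.png

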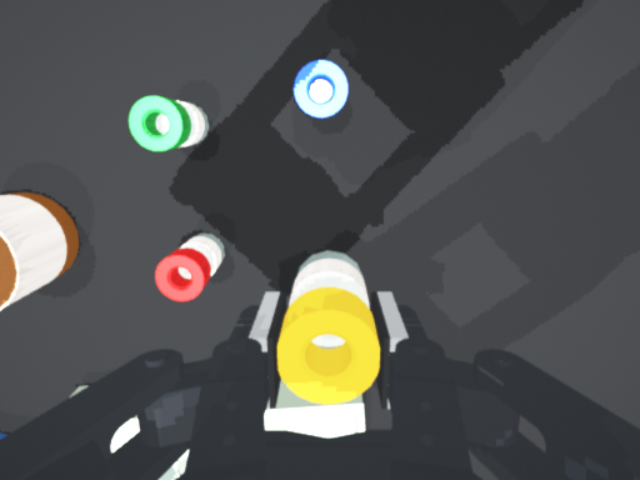

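Yellow vial is held upright, centred at (328,345). I'll place it in pocket 2.

```bash
cat >> h.py <<'E'
def place_vial(y,graspz=.0491):
    p=inc(-.102,y,.25); o=get_obs()['position']; line(np.r_[o[:2],.25],.2)
    a=best(p,YAW); print('jaw',a[1],a[0]); bot.reach(list(p),list(a[2])); bot.dwell(.2); st('over')
    line(inc(-.102,y,.10),.15); line(inc(-.102,y,.018+graspz+.004),.05); st('in')
    line(inc(-.102,y,.018+graspz-.001),.03); o=st('down')
    return o
E
python3 - <<'E'
from h import *
place_vial(.028)
E
```

```text
jaw -0.0755 2.4831436453498985
over t22.6 [0.5698 0.0248 0.25  ] F [-0.6 -0.6 -0.6] w0.0297
in t24.5 [0.5698 0.0245 0.071 ] F [ 0.2  0.7 -0.5] w0.0300
down t24.8 [0.5711 0.0245 0.067 ] F [1.1 1.1 5.4] w0.0297
```

```bash
python3 - <<'E'
from h import *
print(inc(-.102,.028,0))
hand.move_gripper(.055,20); st('open')
p=inc(-.102,.028,.25); line(p,.2); 
p=inc(-.102,-.03,.27); line(p,.2);bot.dwell(.2)
d=snap('wrist','w6');cv2.imwrite('pics/w6b.png',cv2.resize(d['frame'][:,:,::-1],(800,600)));st()
print(proj(d,inc(-.102,.028,.08))*800/512)
pv=np.array([.4934,.30,.30]);a=best(pv,0);bot.reach(list(pv),list(a[2]));bot.dwell(.2)
d=snap('wrist','w7');cv2.imwrite('pics/w7b.png',cv2.resize(d['frame'][:,:,::-1],(800,600)))
print(proj(d,[.5412,.303,.062])*800/512)
E
```

```text
[0.56980257 0.02451392 0.        ]
open t25.2 [0.5696 0.0245 0.0659] F [-0.2 -0.1 -0.1] w0.0550
 t27.0 [ 0.5652 -0.0326  0.2694] F [ 0.2  0.2 -1.6] w0.0551
[411.02574605 169.60536212]
[479.55639312 247.81507107]
```

View pics/w6b.png

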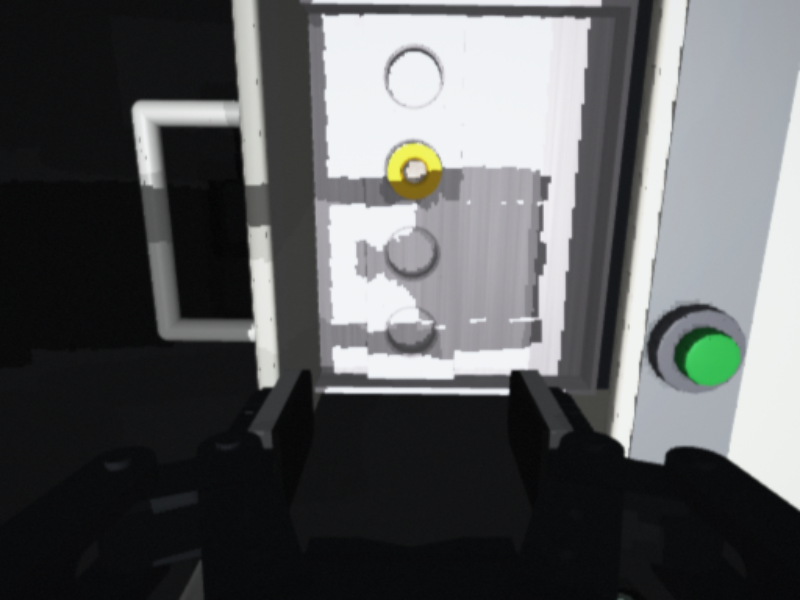

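View pics/w7b.png

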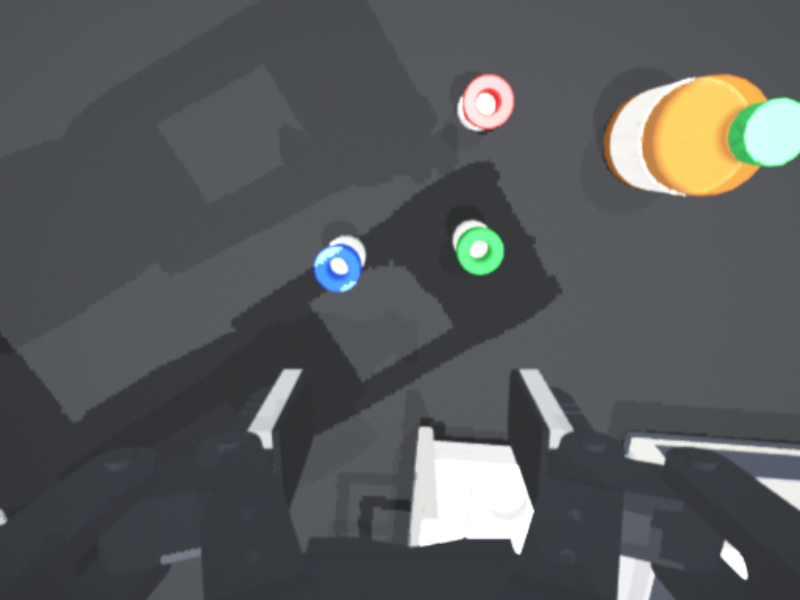

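Yellow is upright in pocket 2, with its cap at (413.5,171). Green is unchanged at (479,250).

```bash
sed -i 's/inc(-.102,y/inc(-.1008,y/g' h.py; python3 - <<'E'
from h import *
pick_vial([.5412,.3022])
place_vial(-.0285)
hand.move_gripper(.055,20); st('open')
line(inc(-.1008,-.0285,.25),.2)
# over stand
c=np.array([.4659,-.347]);s=np.array([np.cos(-.177),np.sin(-.177)])
p=np.r_[c+[0.0,-.06],.29]; a=best(p,-.177);print(a[1]); bot.reach(list(p),list(a[2]));bot.dwell(.2)
d=snap('wrist','w8');cv2.imwrite('pics/w8b.png',cv2.resize(d['frame'][:,:,::-1],(800,600)));st()
for k in (.075,-.025): print(proj(d,np.r_[c+k*s,.103])*800/512,proj(d,np.r_[c+k*s,.06])*800/512)
d=snap('top','top2');f=d['frame'][:,:,::-1]; cv2.imwrite('pics/c3.png',cv2.resize(f[80:200,110:310],None,fx=4,fy=4,interpolation=cv2.INTER_CUBIC))
E
```

```text
sq1 t31.4 [0.5419 0.3026 0.0371] F [-0.3 -0.1  7.3] w0.0296
sq2 t34.5 [0.5419 0.3026 0.0493] F [ 0.  -0.4  7.3] w0.0295
up t35.4 [0.5405 0.3018 0.1989] F [ 0.7  0.5 -0.4] w0.0298
jaw -0.0755 2.57581462527574
over t38.2 [ 0.5668 -0.0317  0.25  ] F [-1.   1.2 -0.7] w0.0297
in t40.1 [ 0.5668 -0.0319  0.071 ] F [ 1.1 -0.5 -0.7] w0.0296
down t40.4 [ 0.5681 -0.0319  0.0671] F [0.1 0.6 6.2] w0.0294
open t40.7 [ 0.5666 -0.0319  0.0659] F [ 0.3  0.2 -0.6] w0.0550
-0.177
 t43.5 [ 0.4664 -0.4063  0.29  ] F [1.1 0.1 0.4] w0.0549
[523.25590137 168.41933307] [509.72408125 166.79341323]
[346.1626738  168.21345584] [353.92418091 166.61276016]
```

View pics/w8b.png

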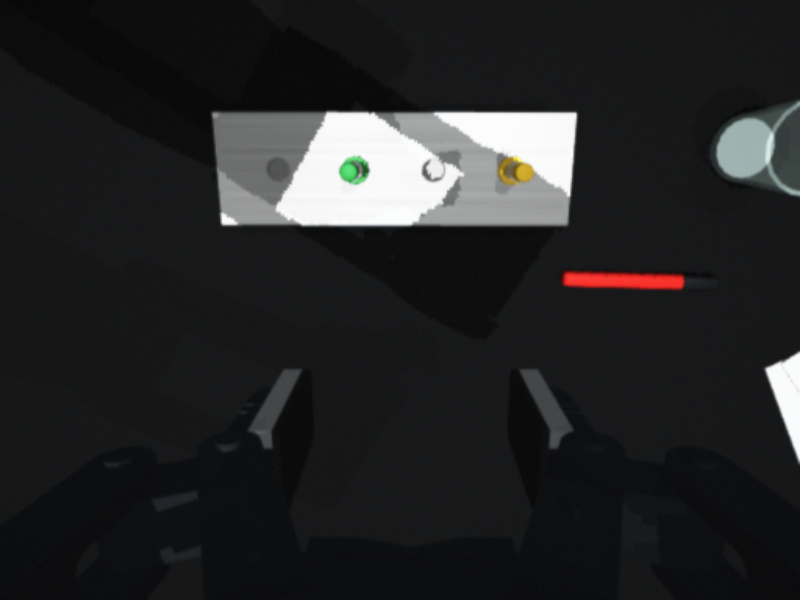

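View pics/c3.png

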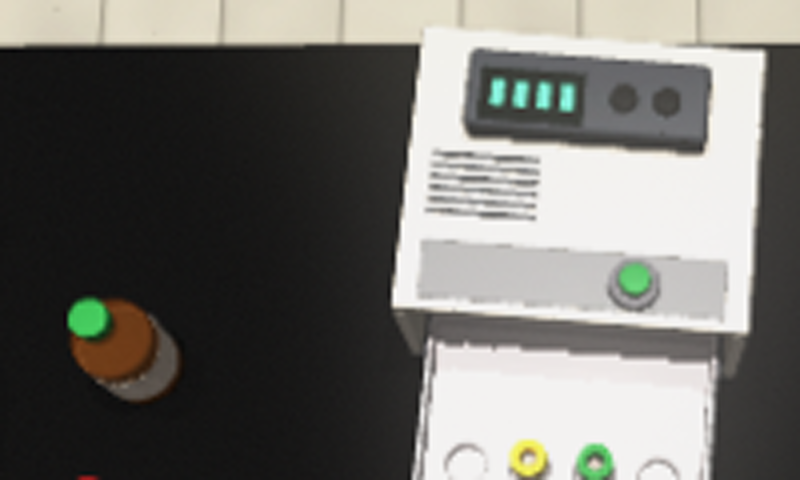

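Green swab's grip top is at (350,172) and yellow's at (524,172), with the stand at 213–577 × 112–226. Both vials are in their pockets. Now the yellow swab.

```bash
cat >> h.py <<'E'
def pick_swab(xy):
    hand.move_gripper(.04,20)
    p=np.r_[xy,.18]; a=best(p,-.177+np.pi/2); bot.reach(list(p),list(a[2])); bot.dwell(.2)
    line(np.r_[xy,.087]); st('pre'); hand.move_gripper(0,20); st('sq1'); hand.move_gripper(.04,20)
    line(np.r_[xy,.13],.2)
    p=np.r_[xy,.13]; a=best(p,-.177); bot.reach(list(p),list(a[2]))
    line(np.r_[xy,.087]); hand.move_gripper(0,40); st('sq2')
E
python3 - <<'E'
from h import *
d=load('w8'); g=ray(d,350*.64-.2,172*.64-.2,.103);y=ray(d,524*.64-.2,172.5*.64-.2,.103);print(g,y)
print('flange',ray(d,516.5*.64-.2,171*.64-.2,.065),ray(d,355*.64-.2,170*.64-.2,.065))
hs=[ray(d,278*.64-.2,169*.64-.2,.06),ray(d,433*.64-.2,169*.64-.2,.06)];print(hs)
E
```

```text
[ 0.44286161 -0.34481525  0.103     ] [ 0.5397193 -0.3623061  0.103    ]
flange [ 0.54259598 -0.36304279  0.065     ] [ 0.44190761 -0.34452454  0.065     ]
[array([ 0.39277969, -0.33529106,  0.06      ]), array([ 0.49085927, -0.35272041,  0.06      ])]
```

```bash
python3 - <<'E'
from h import *
pick_swab([.5398,-.3611])
o=get_obs()['position'];line([o[0],o[1],.09],.03);st();line([o[0],o[1],.23],.15);bot.dwell(.2);st('up')
d=snap('wrist','w9');cv2.imwrite('pics/w9b.png',cv2.resize(d['frame'][:,:,::-1],(640,480)))
E
```

```text
pre t46.1 [ 0.5403 -0.3615  0.0877] F [ 0.4 -0.1  0.3] w0.0402
sq1 t46.5 [ 0.5404 -0.3616  0.0881] F [0.4 0.7 6.8] w0.0104
sq2 t49.5 [ 0.5405 -0.3615  0.0881] F [-1.2  0.3  5.3] w0.0096
 t49.7 [ 0.5405 -0.3615  0.0902] F [ 0.5 -0.2  0.2] w0.0097
up t51.0 [ 0.5401 -0.3613  0.229 ] F [ 0.3 -0.   0.7] w0.0092
```

View pics/w9b.png

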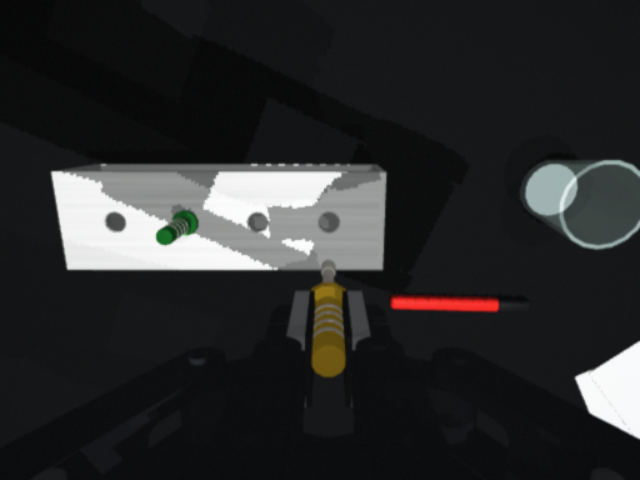

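```bash
python3 - <<'E'
from h import *
o=get_obs()['position'];line([o[0],o[1],.29],.2)
xy=np.array([.5711,.0245]);p=np.r_[xy-.07*ey,.29];a=best(p,YAW);print(a[1]);bot.reach(list(p),list(a[2]));bot.dwell(.2);st()
d=snap('wrist','w10');cv2.imwrite('pics/w10b.png',cv2.resize(d['frame'][:,:,::-1],(800,600)))
print(proj(d,np.r_[xy,.08])*800/512,proj(d,[.5681,-.0319,.08])*800/512)
E
```

```text
-0.0755
 t52.9 [ 0.5659 -0.0464  0.2899] F [1.4 0.9 0.3] w0.0096
[409.532301   144.87208036] [411.74131279 238.63825016]
```

View pics/w10b.png

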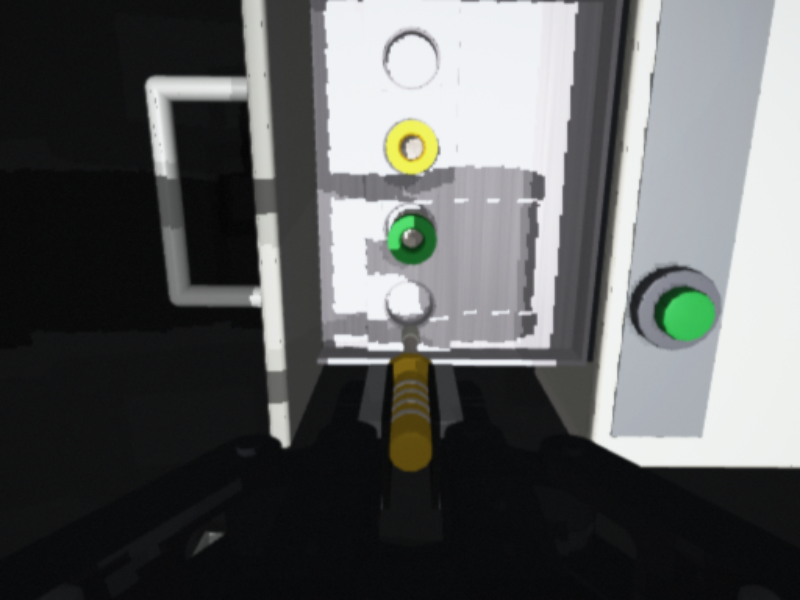

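Caps are at (411,147) and (412,239), within 1 mm of the prediction. I'll insert now, with force checks.

```bash
cat >> h.py <<'E'
def insert(xy,seat=.108):
    line(np.r_[xy,.29],.2); line(np.r_[xy,.175],.15)
    bot.dwell(.2); o=st('pre')
    off=xy-np.array(o['position'][:2]); xy=xy+off  # correct standing error
    for z in (.155,.135,.125,.120,.117,.114,.111,.109,.1075):
        line(np.r_[xy,z],.04); o=st(z)
        if o['wrist_force'][2]>12 or np.hypot(*o['wrist_force'][:2])>8: print('STOP');break
    return o
E
python3 - <<'E'
from h import *
insert(np.array([.5714,.0241]))
E
```

```text
pre t54.6 [0.572  0.0241 0.1759] F [ 1.  -0.1 -0.5] w0.0097
0.155 t55.2 [0.5708 0.0241 0.1548] F [-0.6  0.5  0.2] w0.0096
0.135 t55.9 [0.5708 0.0241 0.1349] F [0.8 0.3 0. ] w0.0101
0.125 t56.3 [0.5706 0.0241 0.1247] F [-1.   0.3 -0.9] w0.0095
0.12 t56.5 [0.5706 0.0241 0.1197] F [0.8 0.  0.4] w0.0100
0.117 t56.8 [0.5707 0.0241 0.1168] F [0.8 0.6 0.4] w0.0098
0.114 t57.0 [0.5707 0.0241 0.1138] F [0.8 1.2 0.7] w0.0098
0.111 t57.3 [0.5707 0.0241 0.1108] F [ 0.1 -0.4 -0.5] w0.0099
0.109 t57.5 [0.5708 0.0241 0.1089] F [ 0.2  0.1 -1.3] w0.0096
0.1075 t57.8 [0.5713 0.0241 0.1081] F [-1. -0.  6.] w0.0098
```

Seated at 0.108 m with a 6 N contact. I'll release and fetch the green swab.

```bash
python3 - <<'E'
from h import *
hand.move_gripper(.04,20); o=get_obs()['position']; line([o[0],o[1],.29],.2)
pick_swab([.4417,-.3438])
o=get_obs()['position'];line([o[0],o[1],.09],.03);st();line([o[0],o[1],.29],.2)
xy=np.array([.5681,-.0319]);p=np.r_[xy-.07*ey,.29];a=best(p,YAW);print(a[1]);bot.reach(list(p),list(a[2]));bot.dwell(.2);st()
d=snap('wrist','w11');cv2.imwrite('pics/w11b.png',cv2.resize(d['frame'][:,:,::-1],(800,600)))
print(proj(d,np.r_[xy,.08])*800/512)
E
```

```text
pre t61.9 [ 0.4422 -0.3441  0.0876] F [ 0.4 -0.7  0.1] w0.0402
sq1 t62.3 [ 0.4422 -0.3442  0.0879] F [-0.1  1.4  5.9] w0.0106
sq2 t65.3 [ 0.4423 -0.3442  0.088 ] F [-0.1 -0.2  5.8] w0.0095
 t65.5 [ 0.4423 -0.3442  0.0902] F [-0.8 -0.4 -0.1] w0.0099
-0.0755
 t69.2 [ 0.5628 -0.1019  0.29  ] F [ 0.5  0.  -0.2] w0.0098
[409.98500433 146.45308986]
```

View pics/w11b.png

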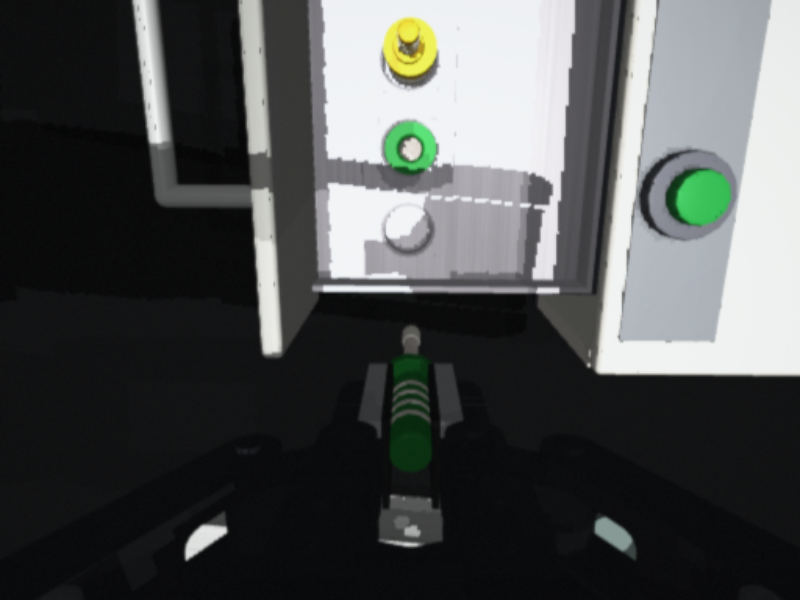

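Yellow swab is down in its vial. The green cap is at (410,147), matching the prediction (410,146.5).

```bash
python3 - <<'E'
from h import *
o=insert(np.array([.5681,-.0322]))
E
```

```text
pre t70.9 [ 0.5687 -0.0323  0.176 ] F [0.5 0.  0.2] w0.0096
0.155 t71.5 [ 0.5675 -0.0322  0.1548] F [-0.3 -0.6  0.1] w0.0097
0.135 t72.2 [ 0.5675 -0.0322  0.1349] F [ 0.  -0.2 -0.4] w0.0096
0.125 t72.6 [ 0.5673 -0.0321  0.1246] F [0.5 0.1 0.1] w0.0094
0.12 t72.9 [ 0.5673 -0.0321  0.1197] F [-0.3  0.3  0.3] w0.0097
0.117 t73.1 [ 0.5674 -0.0321  0.1168] F [ 0.6  0.4 -0.1] w0.0098
0.114 t73.4 [ 0.5674 -0.0321  0.1138] F [ 0.  -0.2  0.2] w0.0096
0.111 t73.6 [ 0.5674 -0.0321  0.1108] F [ 0.1 -0.5  0.5] w0.0099
0.109 t73.9 [ 0.5675 -0.0322  0.1089] F [-0.1  0.4 -0.8] w0.0099
0.1075 t74.1 [ 0.5679 -0.0322  0.108 ] F [-1.4  0.2  5.3] w0.0099
```

```bash
python3 - <<'E'
from h import *
hand.move_gripper(.04,20); o=get_obs()['position']; line([o[0],o[1],.29],.2)
p=inc(-.16,-.05,.26); line(p,.2);bot.dwell(.2)
d=snap('wrist','w12');cv2.imwrite('pics/w12b.png',cv2.resize(d['frame'][:,:,::-1],(800,600)));st()
print('handle pred',proj(d,inc(-.232,.055,.12))*800/512,proj(d,inc(-.232,-.055,.12))*800/512)
d=snap('scene','s12');f=d['frame'][:,:,::-1];cv2.imwrite('pics/s12b.png',cv2.resize(f[60:300,180:420],None,fx=2.5,fy=2.5,interpolation=cv2.INTER_CUBIC))
E
```

```text
t76.3 [ 0.5071 -0.0487  0.2603] F [ 0.8  0.5 -0.8] w0.0403
handle pred [249.79343833  65.73563471] [266.65406356 297.71993462]
```

View pics/w12b.png

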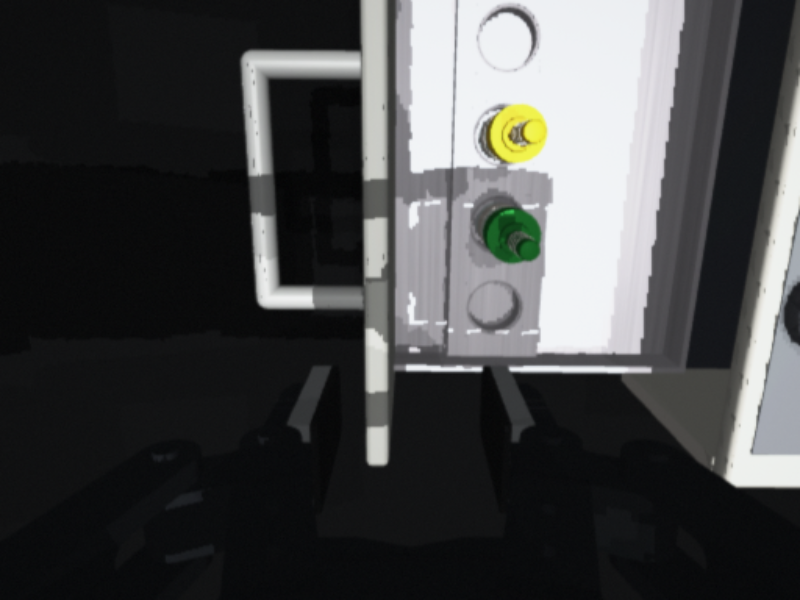

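View pics/s12b.png

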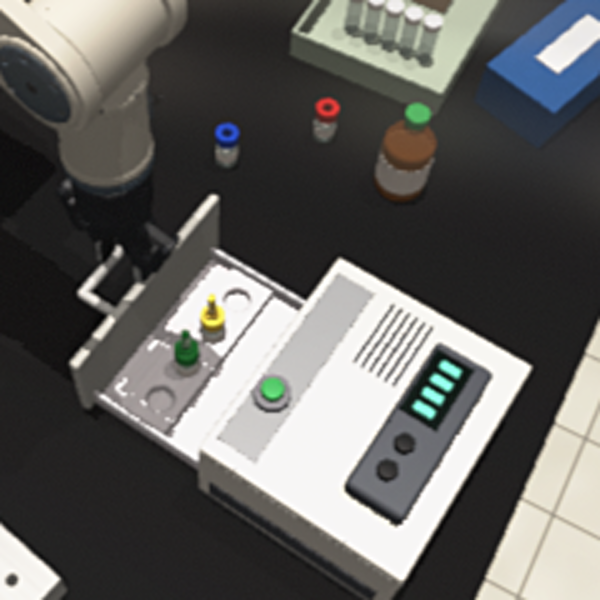

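Both swabs' flanges sit on their caps, at (516,133) and (511,236). The handle is where expected. Now I'll close the drawer gently.

```bash
python3 - <<'E'
from h import *
line(inc(-.232,0,.26),.2); line(inc(-.232,0,.118),.12); st(); hand.move_gripper(0,40); st('grip')
line(inc(-.15,0,.118),.06); st(); line(inc(-.075,0,.118),.05); st()
for x in (-.068,-.065,-.063,-.062,-.061,-.060,-.059,-.058):
    line(inc(x,0,.118),.015); o=st(x); F=o['wrist_force'];e=np.array(o['position'][:2])-INC;print(e@ex,np.r_[F[0],F[1]]@ex)
    if abs(np.array(F[:2])@ex)>15: break
bot.dwell(.3);o=st();d=snap('wrist','w13');cv2.imwrite('pics/w13b.png',cv2.resize(d['frame'][:,:,::-1],(800,600)))
E
```

```text
t78.3 [0.4385 0.0064 0.1185] F [ 0.3 -0.   0.4] w0.0402
grip t78.7 [0.4386 0.0064 0.1186] F [-0.4 -0.8  6.4] w0.0106
 t80.2 [ 5.201e-01 -5.000e-04  1.186e-01] F [-0.9 -4.4  7.4] w0.0109
 t81.8 [ 0.5947 -0.0068  0.1186] F [-0.7 -7.5  5.6] w0.0107
-0.068 t82.5 [ 0.6017 -0.0074  0.1186] F [-2.1 -9.1  6.2] w0.0106
-0.06782192113932278 -1.4573718443036332
-0.065 t82.8 [ 0.6047 -0.0077  0.1186] F [-1.7 -8.6  5.8] w0.0105
-0.06477010285316209 -1.0516895317801749
-0.063 t83.1 [ 0.6067 -0.0078  0.1187] F [-2.7 -8.3  7.2] w0.0105
-0.06280249550768872 -2.024333728238812
-0.062 t83.3 [ 0.6076 -0.0079  0.1186] F [-1.7 -8.3  6.7] w0.0103
-0.06189927500409497 -1.1084192633041847
-0.061 t83.6 [ 0.6078 -0.0079  0.1187] F [-5.7 -8.7  9.9] w0.0108
-0.061705867134498986 -5.0589596492011655
-0.06 t83.8 [ 0.6078 -0.0079  0.1186] F [-10.   -8.   14.4] w0.0107
-0.061693742293568006 -9.35468206047157
-0.059 t84.1 [ 0.6078 -0.0079  0.1186] F [-12.7  -7.5  15.7] w0.0105
-0.0616440219796377 -12.117279794752294
-0.058 t84.3 [ 0.6079 -0.008   0.1185] F [-17.1  -8.5  20.2] w0.0105
-0.061596904240882565 -16.3961853527222
 t84.7 [ 0.6078 -0.008   0.1185] F [-16.5  -6.8  19.2] w0.0106
```

View pics/w13b.png

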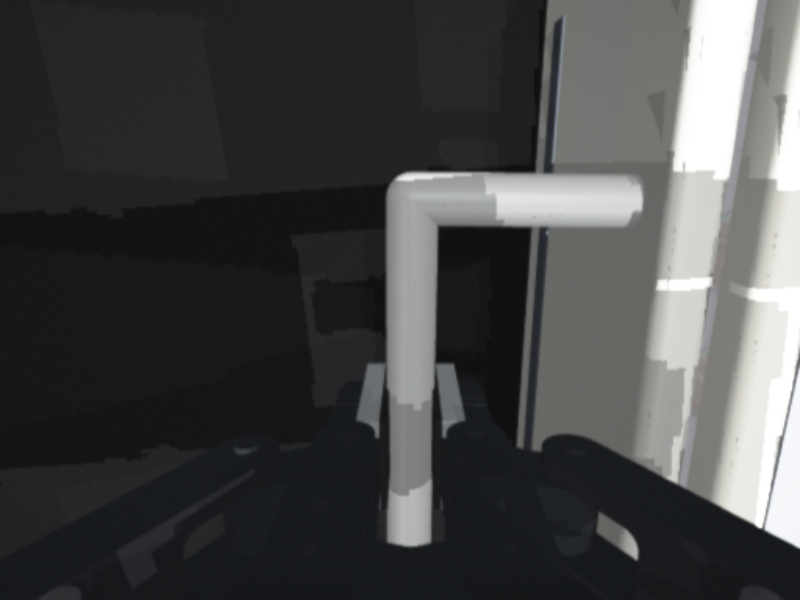

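The drawer is at its stop: travel was 0.170 m and the force rose. I'll relax, release and press the button.

```bash
python3 - <<'E'
from h import *
line(inc(-.061,0,.118),.02); st(); hand.move_gripper(.036,20); st('open'); o=get_obs()['position']; line([o[0],o[1],.27],.15)
hand.move_gripper(0,20)
b=np.array([.6966,-.0632]); line(np.r_[b,.27],.2); line(np.r_[b,.196],.12); bot.dwell(.2); o=st('over')
b2=2*b-np.array(o['position'][:2])
for z in (.191,.189,.187,.185,.183,.182,.181,.180):
    line(np.r_[b2,z],.02); o=st(z)
    if o['wrist_force'][2]>14: break
bot.dwell(.4)
d=snap('wrist','w14')
line(np.r_[b2,.27],.1);bot.dwell(.3);st('up')
E
```

```text
t85.0 [ 0.6078 -0.008   0.1186] F [-4.5 -8.3  9.2] w0.0108
open t85.4 [ 0.6086 -0.0063  0.1179] F [-1.6 -0.3  0.2] w0.0361
over t88.6 [ 0.6971 -0.0632  0.1971] F [-0.3  0.4  0.5] w-0.0001
0.191 t89.0 [ 0.6959 -0.0632  0.1908] F [-0.1  0.4 -0.4] w-0.0001
0.189 t89.3 [ 0.6963 -0.0632  0.1891] F [1.1 0.2 2.4] w0.0002
0.187 t89.5 [ 0.6963 -0.0632  0.1872] F [ 0.5 -0.5  2.6] w0.0004
0.185 t89.8 [ 0.6963 -0.0632  0.1851] F [0.8 0.1 3.1] w0.0004
0.183 t90.0 [ 0.6963 -0.0632  0.1832] F [ 0.4 -0.7  5.6] w0.0001
0.182 t90.3 [ 0.6964 -0.0632  0.183 ] F [-1.5 -0.9 10.3] w-0.0002
0.181 t90.5 [ 0.6964 -0.0632  0.1829] F [-4.1  0.2 17. ] w0.0000
up t92.3 [ 0.6959 -0.0632  0.2695] F [-0.2 -0.5 -0.5] w0.0001
```

Button fully pressed: it travelled 6 mm and then met a hard stop. Final look.

```bash
python3 - <<'E'
from h import *
p=inc(-.15,0,.33); line(p,.2); bot.dwell(.3)
d=snap('wrist','w15');cv2.imwrite('pics/w15b.png',cv2.resize(d['frame'][:,:,::-1],(800,600)))
e=np.r_[0,0]
print('pred shut bar',[proj(d,inc(-.062,y,.12))*800/512 for y in (.055,-.055)])
d=snap('scene','s15');cv2.imwrite('pics/s15b.png',cv2.resize(d['frame'][:,:,::-1],(800,600),interpolation=cv2.INTER_CUBIC))
E
```

```text
pred shut bar [array([554.92947146, 172.13940673]), array([543.2130044 , 343.43927812])]
```

View pics/w15b.png

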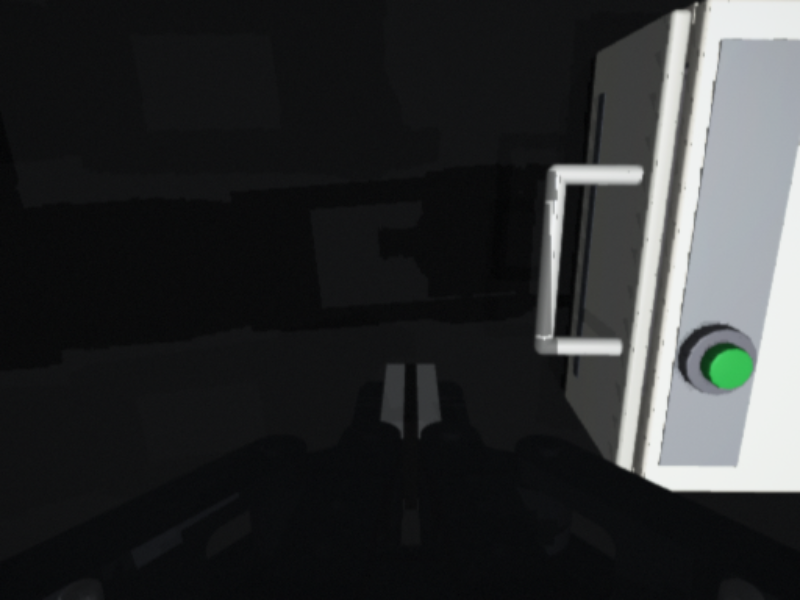

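View pics/s15b.png

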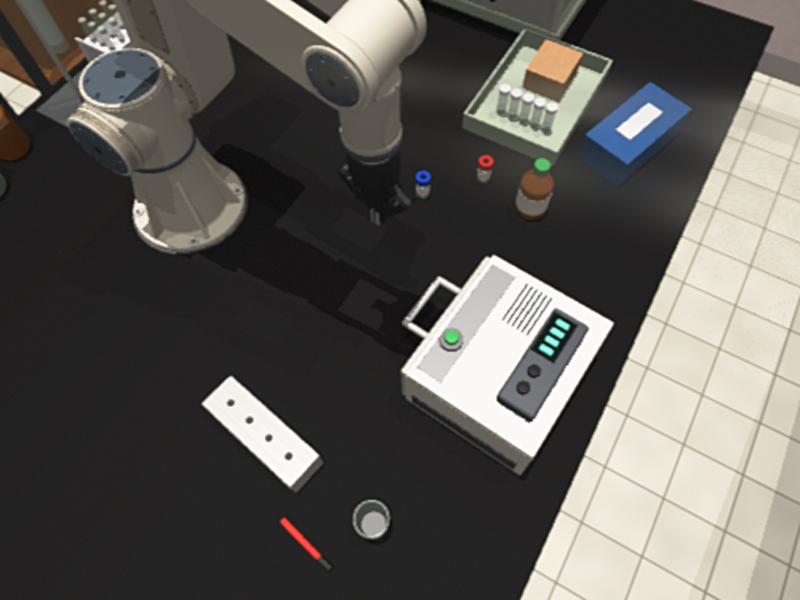

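The drawer is shut, with the bar at (553,172)–(545,345) as predicted. The stand is empty and the bottle, beaker and pen are where they were at the start.

```bash
python3 - <<'E'
from h import *
hand_in(); st()
E
```

```text
the job is handed in; nothing more can be done
the job is handed in; nothing more can be done
```

The job is done and handed in at about 94 s of the 210 s allowed; no verdict was reported.

- **Drawer out:** I pulled it to its stop. It stuck at full travel and the force rose.
- **Vials and swabs:** Only the yellow and green swabs were present. I stood the yellow vial in pocket 2 and the green vial in pocket 1. I pushed each swab down until its flange met the cap, with 5–6 N of contact at the expected height. Pictures before closing showed both flanges on their caps.
- **Drawer shut:** I closed it slowly, and it met the housing after about 0.170 m of travel. The last wrist picture agrees that it is shut.
- **Start button:** I pressed it about 6 mm, to a hard stop.
- **Rest of the scene:** The last picture shows the amber bottle, beaker, pen and the two unused vials where they started.

No check failed. The one small disagreement was about 1 mm between where I expected the pocketed vials and where the camera showed them. I corrected for it before inserting the swabs. I also saw 8–12 N of sideways force while moving the drawer, from a small misjudgement of its angle.

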